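# Load the core and hold the tension rod at its mark

## Task

Take the red core that fits the half-round cradle (the 75 mm one, the second largest of the four) out of the wooden stand, seat it fully down in the cradle and let go of it. Then take the black grip of the sprung tension rod, draw the rod out of its tube until the yellow ring on it is level with the white pointer, and finish holding it there so that I can thread the film. Leave the other cores and everything else on the cart where they are.

Things in the scene. Friction and masses are not known exactly. Their poses are not given: they have to be found in the camera images.
- core75_center (a point): centre of a red plastic film core, a disc 75 mm across and 16 mm wide, 30 to 60 g, 26 mm bore seen in its faces; its x axis is the core's axis (level). At the start it stands on edge in one of the four slots of the stand, its centre 58 mm above the cart top; pinch its upper part across its flat faces. This is the one wanted
- core75: the same 75 mm core; origin at its centre
- core45_center (a point): centre of a red plastic film core, a disc 45 mm across and 16 mm wide, 26 mm bore seen in its faces; its x axis is the core's axis (level). At the start it stands on edge in one of the four slots of the stand, its centre 39 mm above the cart top; pinch its upper part across its flat faces
- core60_center (a point): centre of a red plastic film core, a disc 60 mm across and 16 mm wide, 26 mm bore seen in its faces; its x axis is the core's axis (level). At the start it stands on edge in one of the four slots of the stand, its centre 49 mm above the cart top; pinch its upper part across its flat faces
- core90_center (a point): centre of a red plastic film core, a disc 90 mm across and 16 mm wide, 26 mm bore seen in its faces; its x axis is the core's axis (level). At the start it stands on edge in one of the four slots of the stand, its centre 67 mm above the cart top; pinch its upper part across its flat faces
- stand: wooden stand, fixed, 234 mm long (its x), 100 mm deep, 34 mm high, origin at the centre of its underside; four slots 20 mm wide run across it (along its y) at x = -87, -29, 29 and 87 mm, with 42 mm of air between neighbouring cores (open the fingers part way). V floors keep the cores centred; which core is in which slot varies
- cradle_seat (a point): centre of the core once seated in the cradle, 49.5 mm above the cart top; x = the axis the core must have (either way round)
- cradle: fixed aluminium half-round trough on a grey base 60 (x) x 105 mm (y), origin under its centre. It takes the 75 mm core's lower half with 1.5 mm to spare all round, between two cheeks 22 mm apart whose flared tops end 37 mm above the cart top. Lower the core in from above, held by its top 35 mm so that the fingers stay above the cheeks
- grip_center (a point): centre of the black upright grip of the tension rod, a block 14 mm (along its x) x 28 mm (y) x 72 mm high, 100 mm above the cart top, its top 136 mm and its lower end 64 mm above it. Its x axis points back into the tube: the rod is drawn out level along -x. Pinch it from above across its 14 mm, with 30 N or more
- rod: the sliding rod with its black grip; origin on the rod's axis, at the tube's mouth when the rod is in; moves only along the tube (its x), up to 100 mm out. The inner spring pulls it back with 2.7 N at rest plus 0.9 N for each 10 mm drawn; it does not stay out by itself
- length_ring (a point): middle of the yellow ring, 10 mm wide, the length mark on the 12 mm rod; it moves with the rod, 31 mm behind the grip, on the rod's axis 55 mm above the cart top
- pointer_tip (a point): tip of the fixed white pointer beside the rod, 12 mm from the rod's axis towards its +y; same axes as the tube (x back into the tube). The ring is level with it when both have the same x in these axes, which takes 45 to 75 mm of pull. Its top is 58 mm above the cart top, under the grip
- gauge: the tension rod's fixed frame: green base 300 x 64 mm, silver tube of 22 mm diameter, 140 mm long, axis 55 mm above the cart top; origin on the cart top under the tube's mouth, x back along the tube
- guillotine: silver splicing guillotine body, 90 x 170 x 80 mm, leave alone; origin under its centre
- loupe: chrome loupe, 44 mm across, 44 mm high, leave alone; origin under its centre
- paperweight: cast iron paperweight, 68 mm across, 60 mm high, leave alone; origin under its centre
- pencil_tin: blue enamel pencil tin, 72 mm across, 150 mm high with its pencils, leave alone; origin under its centre
There are look-alikes about, which are no part of the job. Leave any green, orange or turquoise look-alike of the cradle alone.

How it is judged:
By the outcome, as a careful person would: the job done as asked, in the order asked, and still so for the second after the job is handed in, while the arm keeps its last pose, push and grip.
It also fails if it takes over 54 s, if anything falls off the work surface, if the arm or the gripper's body presses on something with over 40 N, if the wrist force passes 120 N, or if a joint passes its speed limit or range.

## Robot

A 6-joint arm with a two-finger parallel gripper is mounted at the origin on the work surface. World frame = base frame: x ahead of the robot, y to its left, z up, the work surface at z = 0. Lengths are in m, angles in rad, forces in N, time in s.
With the tool pointing down it reaches from about 0.3 to 0.775 m from the base axis. Payload 14.6 kg.
Tool frame: the origin (TCP) lies on the centre line of the jaws, within the pads' length; the fingertips stand arm.tip_extent ahead of it and the grasp point (between the pads) lies 6 mm ahead of it (arm.tip_extent is the distance from the TCP to the fingertips, in m); z points along the fingers, y is the direction in which the jaws open and shut (so a half turn about z gives the same grasp; the last joint's range is limited). The gripper opens to 94 mm and grips with 3 to 60 N. Pads are 16 mm wide; open, the fingers measure 119 mm over their backs; the gripper's body (75 mm by 177 mm) begins 78 mm behind the grasp point.
Start: joints at [-1.205, 0.3, 1.521, -0, 1.321, -0.067], TCP at [0.231, -0.499, 0.23] pointing down, gripper open.
Joint ranges: [-3.03, 3.03], [-0.79, 2.21], [0.23, 2.52], [-1.04, 4.18], [0, 3.07], [-2.55, 2.55]. Speed limits (rad/s): [2.22, 2.22, 2.57, 3.14, 3.14, 3.14].

## Interface

Orientations are given as a unit quaternion [w, x, y, z].
In Python, from cell import arm gives the robot as it stands.
- The arm moves only by the tool jog_arm, never from a script. Its argument "rows" is a list of rows, each a list of 6 numbers: the shift along the tool's x, y, z in mm, then the turn, a rotation vector about the tool's x, y, z in rad. A call has exactly 10 rows; each row shifts and turns the commanded pose from where the row before left it, along the tool's axes as they then stand; what a row does not reach is not made up. A row lasts 1/8 s, in which the tool goes at most 62.5 mm and 10.7 degrees, less where a joint would pass 70% of its speed; a pose out of reach is approached as far as the arm can. A call is refused whole if a number of a shift passes 62.5 or a number of a turn 0.188, either way. A call with a gripper value outside its range is refused whole. "hand" is the gripper command: -1 is shut, 1 is fully open, values between are in proportion, set as the call begins (left out, the last holds). The fingers move at their own pace and stop on an object; "squeeze" is the grip in N (left out, the last holds). Time passes only in rows, so rows that do not move let the fingers close, or fill a call up. It gives the time, the measured TCP pose, the force and the opening at its end, in the units of the state.
- arm.get_obs(): the state, without advancing time (a new reading comes with each control period).
- arm.read_camera(name): name is "scene" or "top" or "wrist"; returns a dict with "color" (480x640x3 uint8, red, green, blue), "range_z" (480x640 float32, m along the optical axis (not along the pixel's ray), 0 where there is no reading), "fovy" (degrees; the focal length in pixels is half the picture's height over the tangent of half this angle, whatever the lens; pixels are square), "cx", "cy" (the principal point, pixels), "rvec" (rotation vector, rad) and "tvec" (3), from world to camera coordinates, as OpenCV has them; the wrist camera has in their place "tool_from_camera" (4x4, takes a point from camera to tool coordinates, whose origin is the TCP and whose axes are the flange's). Camera axes: x right, y down, z forward; pixel columns grow to the right and rows downward; lengths in m; the calibration is good to about 2 mm. The wrist camera is an equidistant fisheye: a pixel r from the principal point sees the ray r / f radians off the axis. A picture is of the moment at which its call begins: read the wrist's pose just before it.
- arm.job_done(): hands the job in, once; it reports no verdict.
The state is a dict: "clock": time; "q": joint angles; "dq": joint speeds; "joint_efforts": joint torques, N m; "tcp_pos": TCP position; "ee_rot": TCP orientation; "wrist_force": force on the tool from outside, world axes, zero at the start; "wrist_torque": the same for the moment, N m; "grip_width": opening from 0.0 (shut) to 1.0 (fully open).
Only numpy, scipy, OpenCV 4.12 (cv2) and the standard library are available. Lean on these libraries where they do the work, as an engineer would, in place of code of your own. Each camera call takes 0.05 s, during which the arm holds its last target.

## Working session

There is one attempt and no reset: what is moved stays moved. The work goes in short steps, Python scripts to look and compute and a tool call to move; the robot and the scene stay as the last step left them, time stands still between calls to the robot, and variables do not carry over. Pictures are saved under pics/ and viewed, and the job is handed in when it is done.

Besides the shell and the picture viewer there is one more tool, called after "Request:" as name(argument=value, ...), one argument or row to a line, values as JSON. jog_arm: Moves the arm, as the interface text tells. Its arguments: {"type":"object","properties":{"rows":{"type":"array"},"hand":{"type":"number"},"squeeze":{"type":"number"}},"required":["rows"]}

```bash
ls; mkdir -p pics; python3 - <<'E'
from cell import arm
import cv2,numpy as np
o=arm.get_obs()
for k,v in o.items(): print(k,np.round(v,4))
print(arm.tip_extent)
for n in ("scene","top","wrist"):
    c=arm.read_camera(n)
    cv2.imwrite(f"pics/{n}0.png",c["color"][:,:,::-1]); np.save(f"pics/{n}0.npy",c,allow_pickle=True)
    print(n,{k:np.round(v,4).tolist() for k,v in c.items() if k not in("color","range_z")}, (c["range_z"]>0).mean())
E
```

```text
pics
clock 0.0
q [-1.2046  0.3005  1.5216  0.      1.3207 -0.0666]
dq [ 0.0019 -0.0001 -0.001  -0.0007 -0.0015 -0.001 ]
joint_efforts [ 1.00000e-03 -5.31800e+01 -3.52738e+01  7.09000e-02  2.44000e-02
 -1.00000e-04]
tcp_pos [ 0.2306 -0.4991  0.2299]
ee_rot [-6.000e-04  9.767e-01  2.147e-01 -1.000e-04]
wrist_force [ 0.5176  0.2024 -1.3928]
wrist_torque [ 0.0189 -0.0052 -0.009 ]
grip_width 1.005
0.025
scene {'fovy': 53.7008, 'cx': 309.1608, 'cy': 241.9971, 'rvec': [0.7273, 2.7147, -0.919], 'tvec': [0.4534, -0.1584, 1.2161]} 0.9959733072916667
top {'fovy': 49.0472, 'cx': 322.739, 'cy': 249.8051, 'rvec': [2.1784, -2.1907, 0.1032], 'tvec': [0.0056, 0.5254, 1.3876]} 0.9961490885416666
wrist {'fovy': 65.7065, 'cx': 316.3075, 'cy': 239.255, 'tool_from_camera': [[0.0006, -0.9662, -0.2579, 0.0743], [1.0, 0.0006, 0.0001, 0.0003], [0.0001, -0.2579, 0.9662, -0.1544], [0.0, 0.0, 0.0, 1.0]]} 0.991953125
```

View pics/scene0.png

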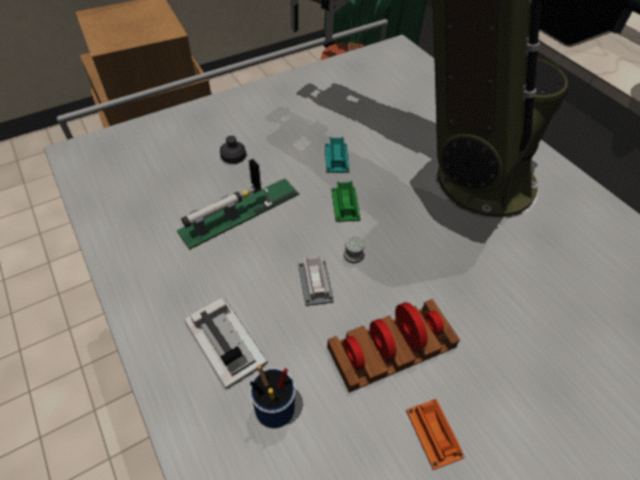

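View pics/top0.png

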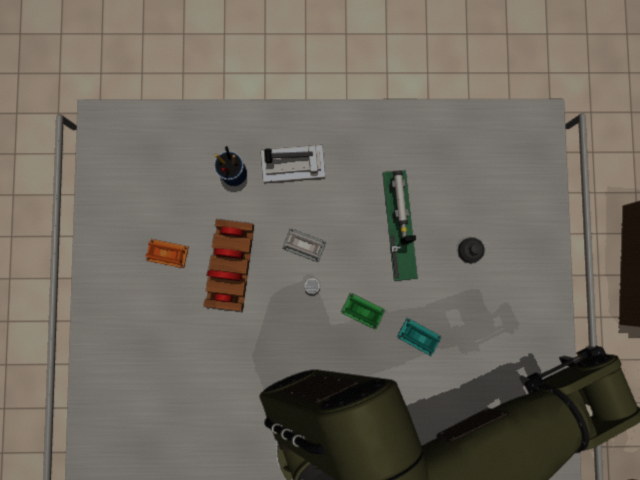

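View pics/wrist0.png

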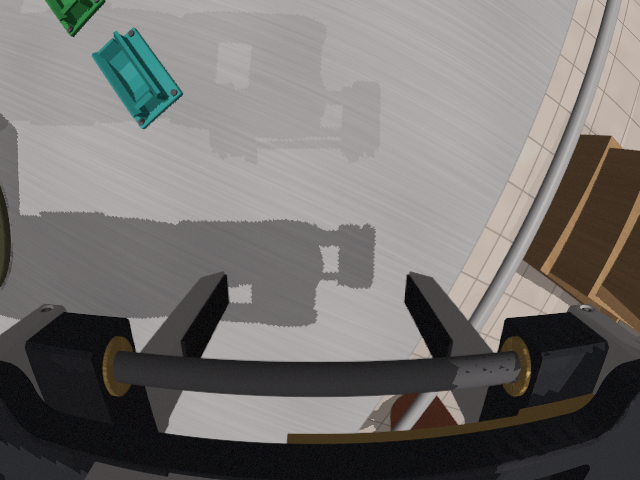

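The scene view shows four red cores in the stand (the largest at about (410,325)). The plain aluminium cradle is at (315,280), and the rod grip at (255,175) with the yellow ring beside it. The top view shows the stand at (228,265), the cradle at (304,244) and the gauge at (400,225). The wrist camera sees only the turquoise and green look-alikes.

```bash
cat > h.py <<'E'
import cv2,numpy as np
from scipy.spatial.transform import Rotation as R
def focal(c): return c["color"].shape[0]/2/np.tan(np.radians(c["fovy"])/2)
def pose_cam(c,obs=None):
    "world_from_camera R,t"
    if "rvec" in c:
        M=cv2.Rodrigues(np.array(c["rvec"],float))[0]; return M.T,-M.T@np.array(c["tvec"])
    q=np.array(obs["ee_rot"]); Rt=R.from_quat([q[1],q[2],q[3],q[0]]).as_matrix()
    T=np.array(c["tool_from_camera"]); return Rt@T[:3,:3],Rt@T[:3,3]+np.array(obs["tcp_pos"])
def rays(c,uv,obs=None):
    uv=np.atleast_2d(uv).astype(float); f=focal(c); x=(uv[:,0]-c["cx"])/f; y=(uv[:,1]-c["cy"])/f
    if "rvec" in c: d=np.c_[x,y,np.ones(len(x))]
    else:
        r=np.hypot(x,y)+1e-12; d=np.c_[np.sin(r)*x/r,np.sin(r)*y/r,np.cos(r)]
    Rw,t=pose_cam(c,obs); return t,d@Rw.T,d
def onplane(c,uv,z,obs=None):
    t,D,_=rays(c,uv,obs); s=(z-t[2])/D[:,2]; return t+D*s[:,None]
def cloud(c,mask,obs=None):
    v,u=np.nonzero(mask&(c["range_z"]>0)); uv=np.c_[u,v]; t,D,d=rays(c,uv,obs)
    return uv,t+D*(c["range_z"][v,u]/d[:,2])[:,None]
def tri(views):
    "views: list (c,uv,obs) -> point, residual"
    A=np.zeros((3,3));b=np.zeros(3);L=[]
    for c,uv,o in views:
        t,D,_=rays(c,uv,o); d=D[0]/np.linalg.norm(D[0]);P=np.eye(3)-np.outer(d,d);A+=P;b+=P@t;L.append((P,t))
    p=np.linalg.solve(A,b); return p,[np.linalg.norm(P@(p-t)) for P,t in L]
def hsv(c): return cv2.cvtColor(c["color"],cv2.COLOR_RGB2HSV)
def redmask(c):
    h=hsv(c); return ((h[...,0]<5)|(h[...,0]>172))&(h[...,1]>170)&(h[...,2]>60)
E
python3 - <<'E'
from h import *
for n in("top","scene"):
    c=np.load(f"pics/{n}0.npy",allow_pickle=True).item()
    m=redmask(c).astype(np.uint8)
    k,l,s,ce=cv2.connectedComponentsWithStats(m)
    for i in range(1,k):
        if s[i,4]>15:
            uv,P=cloud(c,l==i); print(n,s[i],ce[i].round(1),P.mean(0).round(3),P.min(0).round(3),P.max(0).round(3))
    h=hsv(c); m=(h[...,0]>22)&(h[...,0]<34)&(h[...,1]>120)&(h[...,2]>100)
    k,l,s,ce=cv2.connectedComponentsWithStats(m.astype(np.uint8))
    for i in range(1,k):
        if s[i,4]>5:
            uv,P=cloud(c,l==i); print(n,"yel",s[i],P.mean(0).round(3),P.min(0).round(3),P.max(0).round(3))
c=np.load("pics/top0.npy",allow_pickle=True).item()
for nm,uv,r in(("cradle",(304,244),(280,225,330,262)),("gauge",(400,225),(380,165,420,285))):
    m=np.zeros((480,640),bool);m[r[1]:r[3],r[0]:r[2]]=1
    u,P=cloud(c,m);k=P[:,2]>.012;print(nm,P[k].min(0),P[k].max(0),P[k].mean(0))
    cv2.imwrite(f"pics/z_{nm}.png",cv2.resize(c["color"][r[1]:r[3],r[0]:r[2],::-1],None,fx=6 if nm=='cradle' else 5,fy=6 if nm=='cradle' else 5,interpolation=cv2.INTER_CUBIC))
E
```

```text
top [221 227  21   8 133] [230.8 230.5] [0.572 0.241 0.072] [0.564 0.215 0.035] [0.583 0.267 0.084]
top [214 249  27   8 168] [227.2 252.3] [0.515 0.247 0.087] [0.505 0.216 0.048] [0.524 0.283 0.1  ]
top [208 270  33  10 207] [223.2 274.5] [0.458 0.254 0.1  ] [0.448 0.215 0.004] [0.47  0.307 0.117]
top [215 294  16   8 107] [222.4 297.2] [0.401 0.264 0.055] [0.39  0.245 0.012] [0.409 0.284 0.067]
top yel [402 227   5   5  15] [ 0.576 -0.21   0.062] [ 0.57  -0.216  0.056] [ 0.58  -0.204  0.067]
scene [400 303  27  43 401] [416.5 322.2] [0.462 0.268 0.104] [0.452 0.221 0.072] [0.471 0.3   0.116]
scene [426 311  17  21 249] [434.5 321. ] [0.404 0.266 0.051] [0.393 0.241 0.025] [0.412 0.285 0.066]
scene [373 320  23  36 347] [386.1 336.4] [0.519 0.258 0.088] [0.508 0.221 0.059] [0.528 0.286 0.099]
scene [402 322   9  13  80] [406.2 328.1] [0.463 0.253 0.056] [0.456 0.24  0.045] [0.468 0.269 0.065]
scene [374 335   9  14  74] [378.  341.4] [0.521 0.245 0.046] [0.514 0.233 0.027] [0.526 0.26  0.054]
scene [344 337  20  30 354] [354.4 351.2] [0.577 0.246 0.066] [0.566 0.215 0.028] [0.584 0.271 0.082]
scene yel [243 191   4   3   9] [ 0.577 -0.209  0.063] [ 0.573 -0.213  0.061] [ 0.581 -0.206  0.065]
scene yel [268 388   4   4  12] [0.751 0.262 0.148] [0.747 0.243 0.096] [0.754 0.267 0.156]
cradle [ 0.5012392  -0.00365439  0.01214992] [0.57732614 0.10290531 0.04501358] [0.54177538 0.05392992 0.02891335]
gauge [ 0.44896303 -0.24489328  0.01201352] [ 0.73839882 -0.1671889   0.14096821] [ 0.62083403 -0.20073848  0.05881299]
```

```bash
cat >> h.py <<'E'
def plan(p0,h0,p1,h1,n=10):
    "tool down; heading of tool x. prints equal rows in tool axes (tool y=(sin h,-cos h), z down)"
    d=(np.array(p1)-np.array(p0))/n*1000; dh=(h1-h0+np.pi)%(2*np.pi)-np.pi; rows=[]
    for i in range(n):
        h=h0+dh*i/n
        rows.append([round(x,1) for x in (d[0]*np.cos(h)+d[1]*np.sin(h), d[0]*np.sin(h)-d[1]*np.cos(h), -d[2])]+[0,0,round(-dh/n,4)])
    for r in rows: print(r)
def heading(o):
    q=o["ee_rot"]; return R.from_quat([q[1],q[2],q[3],q[0]]).as_matrix()
E
python3 - <<'E'
from h import *
from cell import arm
o=arm.get_obs();M=heading(o);h=np.arctan2(M[1,0],M[0,0]);print(M.round(3),h)
plan(o["tcp_pos"],h,[.52,-.03,.33],1.44)
E
```

```text
[[ 0.908  0.419 -0.   ]
 [ 0.419 -0.908  0.001]
 [ 0.    -0.001 -1.   ]] 0.4327508980909126
[np.float64(45.9), np.float64(-30.5), np.float64(-10.0), 0, 0, np.float64(-0.1007)]
[np.float64(48.8), np.float64(-25.7), np.float64(-10.0), 0, 0, np.float64(-0.1007)]
[np.float64(51.1), np.float64(-20.6), np.float64(-10.0), 0, 0, np.float64(-0.1007)]
[np.float64(52.9), np.float64(-15.4), np.float64(-10.0), 0, 0, np.float64(-0.1007)]
[np.float64(54.2), np.float64(-10.0), np.float64(-10.0), 0, 0, np.float64(-0.1007)]
[np.float64(54.9), np.float64(-4.5), np.float64(-10.0), 0, 0, np.float64(-0.1007)]
[np.float64(55.1), np.float64(1.0), np.float64(-10.0), 0, 0, np.float64(-0.1007)]
[np.float64(54.7), np.float64(6.6), np.float64(-10.0), 0, 0, np.float64(-0.1007)]
[np.float64(53.8), np.float64(12.1), np.float64(-10.0), 0, 0, np.float64(-0.1007)]
[np.float64(52.3), np.float64(17.4), np.float64(-10.0), 0, 0, np.float64(-0.1007)]
```

Request:
jog_arm(
  rows=[
    [46,-30.5,-10,0,0,-0.1],
    [49,-25.5,-10,0,0,-0.1],
    [51,-20.5,-10,0,0,-0.1],
    [53,-15.5,-10,0,0,-0.1],
    [54,-10,-10,0,0,-0.1],
    [55,-4.5,-10,0,0,-0.1],
    [55,1,-10,0,0,-0.1],
    [54.5,6.5,-10,0,0,-0.1],
    [54,12,-10,0,0,-0.1],
    [52,17.5,-10,0,0,-0.1],
  ],
  hand=0.2,
)

```text
clock: 1.4
tcp_pos: [0.5222, -0.0298, 0.3307]
ee_rot: [0.0, 0.753, 0.658, -0.0]
wrist_force: [0.4, -0.3, 0.3]
grip_width: 0.598
```

```bash
cat > snap.py <<'E'
import sys
from h import *
from cell import arm
o=arm.get_obs(); c=arm.read_camera("wrist"); n=sys.argv[1]
np.save(f"pics/{n}.npy",{"c":c,"o":o},allow_pickle=True); cv2.imwrite(f"pics/{n}.png",c["color"][:,:,::-1])
M=heading(o);print(o["clock"],np.round(o["tcp_pos"],4),"heading",np.arctan2(M[1,0],M[0,0]).round(4),"tilt",M[2].round(4),"dq",np.abs(o["dq"]).max().round(3),"w",o["grip_width"],"F",np.round(o["wrist_force"],1))
E
python3 snap.py w1
```

```text
1.4 [ 0.5222 -0.0298  0.3307] heading 1.4362 tilt [-0. -0. -1.] dq 0.793 w 0.5976035525704765 F [ 0.4 -0.3  0.3]
```

View pics/w1.png

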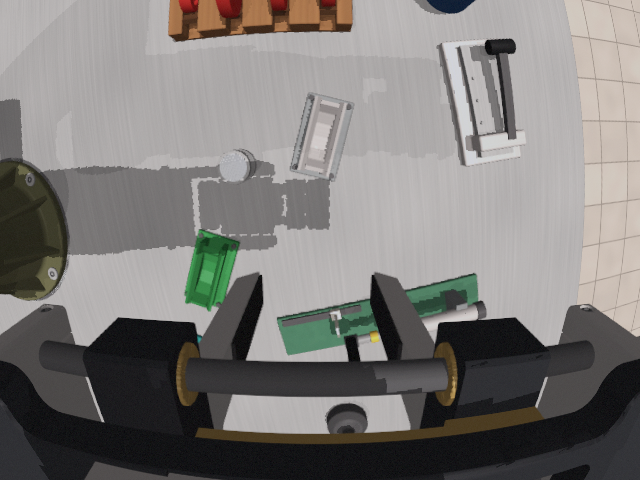

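The wrist view shows the cradle at (322,137), the stand at the top edge (262,15), and the grip at about (352,348), partly hidden by the fingers.

Request:
jog_arm(
  rows=[
    [26.5,-4,5,0,0,0],
    [26.5,-4,5,0,0,0],
    [26.5,-4,5,0,0,0],
    [26.5,-4,5,0,0,0],
    [26.5,-4,5,0,0,0],
    [26.5,-4,5,0,0,0],
    [0,0,0,0,0,0],
    [0,0,0,0,0,0],
    [0,0,0,0,0,0],
    [0,0,0,0,0,0],
  ],
)

```text
clock: 2.7
tcp_pos: [0.5197, 0.1286, 0.3006]
ee_rot: [0.0, 0.754, 0.656, 0.0]
wrist_force: [0.3, -0.3, 0.6]
grip_width: 0.599
```

```bash
python3 snap.py w2
```

```text
2.7 [0.5197 0.1286 0.3006] heading 1.4319 tilt [ 0.e+00  2.e-04 -1.e+00] dq 0.004 w 0.5992212895989973 F [ 0.3 -0.3  0.6]
```

View pics/w2.png

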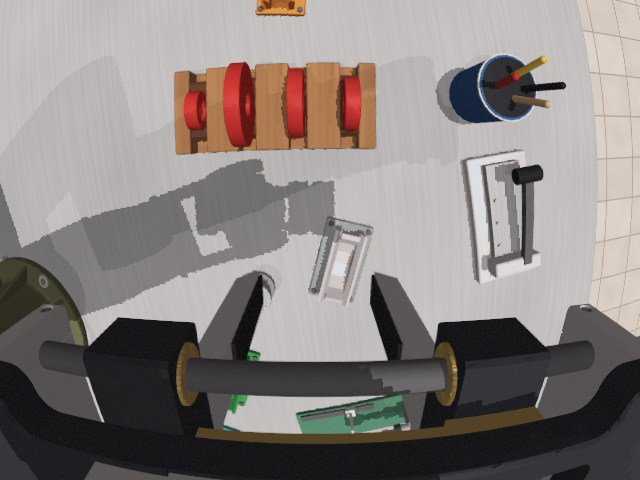

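w2 shows the 75 mm core at (296,103), with the 90 mm core on its left at (239,104) and the 60 mm core on its right at (351,103). The cradle is at (340,260). Next I measure them, using depth clouds and two-view triangulation.

```bash
python3 - <<'E'
from h import *
d=np.load("pics/w2.npy",allow_pickle=True).item();c,o=d["c"],d["o"]
T=np.load("pics/top0.npy",allow_pickle=True).item();S=np.load("pics/scene0.npy",allow_pickle=True).item()
m=redmask(c).astype(np.uint8);m[:55]=0;m[160:]=0;m[:,400:]=0
k,l,s,ce=cv2.connectedComponentsWithStats(m)
for i in range(1,k):
    if s[i,4]<60: continue
    uv,P=cloud(c,l==i)if 0 else cloud(c,l==i,o)
    zt=np.percentile(P[:,2],98); top=P[P[:,2]>zt-.004]
    print(s[i],"zt",zt.round(4),"top mean",top.mean(0).round(4),"rng",top.min(0).round(4),top.max(0).round(4),"all y",P[:,1].min().round(4),P[:,1].max().round(4))
# stand: wood mask orientation
h=hsv(c);w=((h[...,0]>5)&(h[...,0]<18)&(h[...,1]>90)).astype(np.uint8);w[:60]=0;w[160:]=0;w[:,:170]=0;w[:,385:]=0
w|=m
w=cv2.morphologyEx(w,cv2.MORPH_CLOSE,np.ones((5,5)))
uv,P=cloud(c,w>0,o);k=(P[:,2]>.028)&(P[:,2]<.045);Q=P[k];print("stand top z",np.median(Q[:,2]))
r=cv2.minAreaRect((Q[:,:2]*1000).astype(np.float32));print("stand rect",r)
# cradle
mm=np.zeros((480,640),bool);mm[212:312,300:378]=1
uv,P=cloud(c,mm,o);k=(P[:,2]>.006)&(P[:,2]<.06)&(P[:,0]>.48)&(P[:,0]<.6)
Q=P[k];r=cv2.minAreaRect((Q[:,:2]*1000).astype(np.float32));print("cradle rect",r,np.percentile(Q[:,2],[5,50,95,99]))
crop=c["color"][195:320,290:390,::-1];cv2.imwrite("pics/w2crad.png",cv2.resize(crop,None,fx=5,fy=4.8,interpolation=cv2.INTER_CUBIC)[:600])
crop=c["color"][55:165,165:385,::-1];cv2.imwrite("pics/w2stand.png",cv2.resize(crop,None,fx=3.6,fy=3.6,interpolation=cv2.INTER_CUBIC))
z=np.zeros((480,640));v,u=uv[:,1],uv[:,0]
z[v,u]=P[:,2]; zi=np.clip(z[195:320,290:390]*5000,0,255).astype(np.uint8);cv2.imwrite("pics/w2cz.png",cv2.resize(zi,None,fx=5,fy=4.8,interpolation=cv2.INTER_NEAREST))
E
```

```text
[ 223   63   32   84 2255] zt 0.1124 top mean [0.4573 0.2544 0.1108] rng [0.4478 0.2344 0.1084] [0.4666 0.2753 0.1141] all y 0.2104 0.2968
[ 286   69   19   69 1220] zt 0.0959 top mean [0.5144 0.247  0.0941] rng [0.5053 0.2284 0.0919] [0.5234 0.2647 0.0974] all y 0.2105 0.2912
[341  76  20  55 929] zt 0.0791 top mean [0.5714 0.24   0.0772] rng [0.5621 0.2242 0.0751] [0.5802 0.2553 0.0805] all y 0.2101 0.2741
[184  91  22  39 773] zt 0.0628 top mean [0.4    0.262  0.0609] rng [0.3911 0.2499 0.0588] [0.4091 0.2745 0.0639] all y 0.24 0.2846
stand top z 0.03402912061397459
stand rect ((485.8597717285156, 251.25405883789062), (99.41687774658203, 232.82354736328125), 82.72695922851562)
cradle rect ((539.1582641601562, 51.07890319824219), (105.47716522216797, 61.2365837097168), 68.7373275756836) [0.00712634 0.01606832 0.03827429 0.03932407]
```

View pics/w2crad.png

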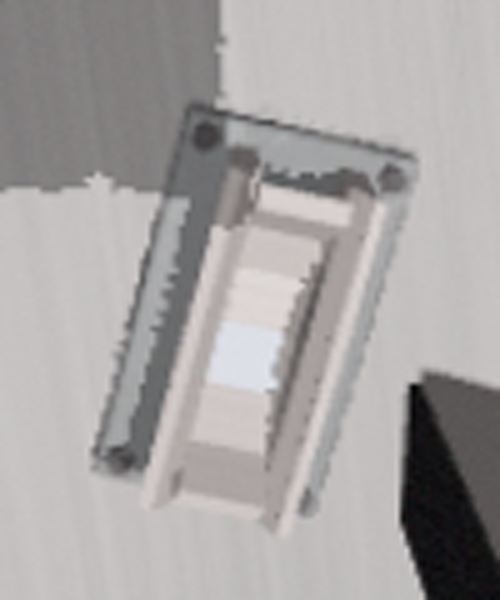

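View pics/w2cz.png

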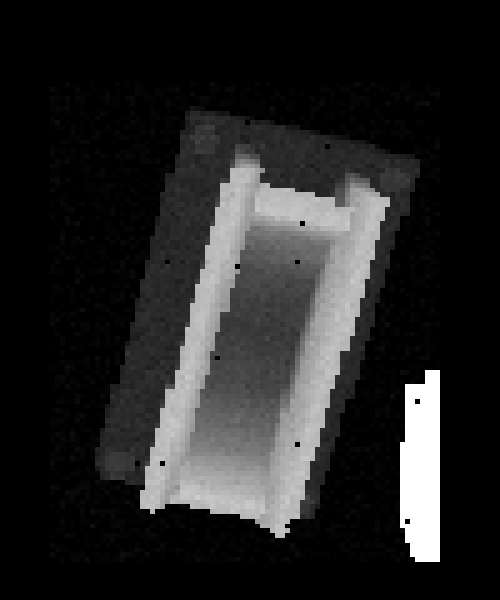

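The 75 mm core's top is at z = 0.0955, matching the given 0.0955. Its centre is at (0.5146, 0.2474) from the core itself and from the stand rectangle, and its axis heading is −7.3°. The cradle is at (0.539, 0.051), its footprint measures 61 × 105 mm, and its x axis is at −21.3°.

Request:
jog_arm(
  rows=[
    [14.6,-2.6,17.6,0,0,-0.0015],
    [14.6,-2.6,17.6,0,0,-0.0015],
    [14.6,-2.6,17.6,0,0,-0.0015],
    [14.6,-2.6,17.6,0,0,-0.0015],
    [14.6,-2.6,17.6,0,0,-0.0015],
    [14.6,-2.6,17.6,0,0,-0.0015],
    [14.6,-2.6,17.6,0,0,-0.0015],
    [14.6,-2.6,17.6,0,0,-0.0015],
    [0,0,0,0,0,0],
    [0,0,0,0,0,0],
  ],
  hand=-0.02,
)

```text
clock: 4.0
tcp_pos: [0.5147, 0.2477, 0.1601]
ee_rot: [0.0, 0.75, 0.661, 0.0]
wrist_force: [-0.4, -0.3, 0.6]
grip_width: 0.492
```

```bash
python3 snap.py w3
```

```text
4.0 [0.5147 0.2477 0.1601] heading 1.4448 tilt [ 2.e-04  6.e-04 -1.e+00] dq 0.011 w 0.49198775185442933 F [-0.4 -0.3  0.6]
```

View pics/w3.png

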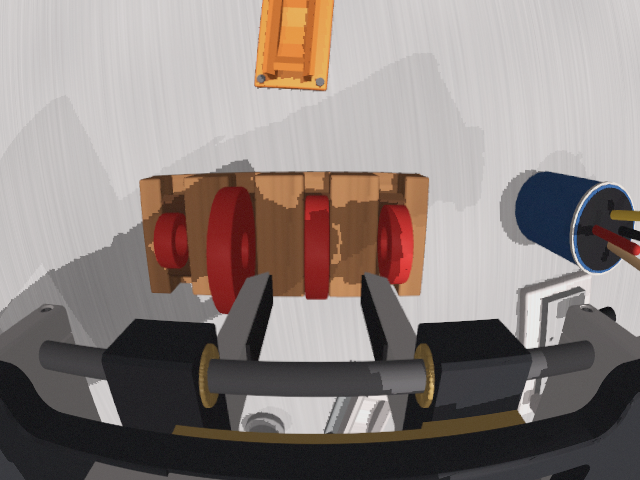

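The 75 mm core, at column 316, is centred between the fingertips (272 to 362). I descend.

Request:
jog_arm(
  rows=[
    [0,0,10,0,0,0],
    [0,0,10,0,0,0],
    [0,0,10,0,0,0],
    [0,0,10,0,0,0],
    [0,0,10,0,0,0],
    [0,0,10,0,0,0],
    [0,0,8,0,0,0],
    [0,0,3.6,0,0,0],
    [0,0,0,0,0,0],
    [0,0,0,0,0,0],
  ],
)

```text
clock: 5.3
tcp_pos: [0.5146, 0.2478, 0.0884]
ee_rot: [0.0, 0.75, 0.661, 0.0]
wrist_force: [-0.1, -0.3, 0.1]
grip_width: 0.49
```

Request:
jog_arm(
  rows=[
    [0,0,0,0,0,0],
    [0,0,0,0,0,0],
    [0,0,0,0,0,0],
    [0,0,0,0,0,0],
    [0,0,0,0,0,0],
    [0,0,0,0,0,0],
    [0,0,0,0,0,0],
    [0,0,0,0,0,0],
    [0,0,0,0,0,0],
    [0,0,0,0,0,0],
  ],
  hand=-1,
  squeeze=15,
)

```text
clock: 6.55
tcp_pos: [0.5144, 0.2478, 0.088]
ee_rot: [-0.0, 0.75, 0.661, -0.0]
wrist_force: [-0.0, -0.6, 0.4]
grip_width: 0.167
```

```bash
python3 snap.py w4
```

```text
6.55 [0.5144 0.2478 0.088 ] heading 1.4448 tilt [ 0. -0. -1.] dq 0.002 w 0.16716954955847438 F [-0.  -0.6  0.4]
```

View pics/w4.png

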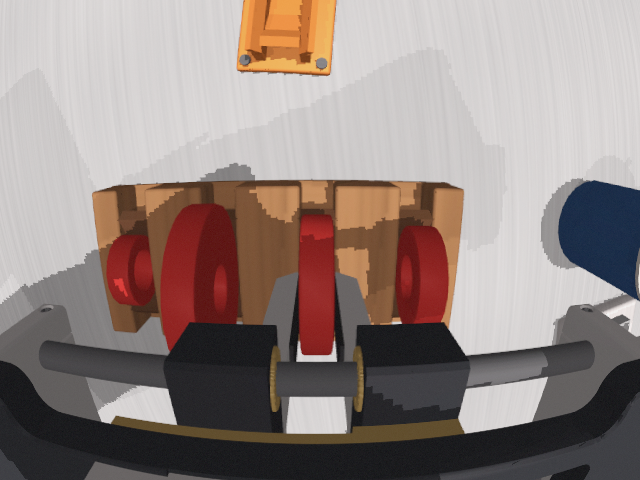

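The core is gripped (opening 15.7 mm). I lift it.

Request:
jog_arm(
  rows=[
    [0,0,-3,0,0,0],
    [0,0,-8,0,0,0],
    [0,0,-12,0,0,0],
    [0,0,-16,0,0,0],
    [0,0,-16,0,0,0],
    [0,0,-16,0,0,0],
    [0,0,-16,0,0,0],
    [0,0,-16,0,0,0],
    [0,0,-10,0,0,0],
    [0,0,0,0,0,0],
  ],
  squeeze=20,
)

```text
clock: 7.85
tcp_pos: [0.5147, 0.2478, 0.2017]
ee_rot: [0.0, 0.75, 0.661, 0.0]
wrist_force: [-0.3, -0.5, 0.2]
grip_width: 0.169
```

```bash
python3 - <<'E'
from h import *
from cell import arm
o=arm.get_obs();M=heading(o);h=np.arctan2(M[1,0],M[0,0]);print(o["tcp_pos"],h,o["grip_width"])
plan(o["tcp_pos"],h,[.539,.051,.2],np.pi/2-.371,8)
E
```

```text
[0.51467278 0.2478282  0.20168151] 1.4447864419949663 0.16912731915474832
[np.float64(-24.0), np.float64(6.1), np.float64(0.2), 0, 0, np.float64(0.0306)]
[np.float64(-23.8), np.float64(6.8), np.float64(0.2), 0, 0, np.float64(0.0306)]
[np.float64(-23.6), np.float64(7.6), np.float64(0.2), 0, 0, np.float64(0.0306)]
[np.float64(-23.4), np.float64(8.3), np.float64(0.2), 0, 0, np.float64(0.0306)]
[np.float64(-23.1), np.float64(9.0), np.float64(0.2), 0, 0, np.float64(0.0306)]
[np.float64(-22.8), np.float64(9.7), np.float64(0.2), 0, 0, np.float64(0.0306)]
[np.float64(-22.5), np.float64(10.4), np.float64(0.2), 0, 0, np.float64(0.0306)]
[np.float64(-22.2), np.float64(11.1), np.float64(0.2), 0, 0, np.float64(0.0306)]
```

Request:
jog_arm(
  rows=[
    [-24,6,0,0,0,0.0306],
    [-24,7,0,0,0,0.0306],
    [-23.5,7.5,0,0,0,0.0306],
    [-23.5,8.5,0,0,0,0.0306],
    [-23,9,0,0,0,0.0306],
    [-23,9.5,0,0,0,0.0306],
    [-22.5,10.5,0,0,0,0.0306],
    [-22,11,1,0,0,0.0306],
    [0,0,0,0,0,0],
    [0,0,0,0,0,0],
  ],
)

```text
clock: 9.1
tcp_pos: [0.5387, 0.0514, 0.1997]
ee_rot: [-0.0, 0.825, 0.565, -0.0]
wrist_force: [-0.2, 1.0, -0.2]
grip_width: 0.17
```

```bash
python3 snap.py w5; python3 - <<'E'
from h import *
from cell import arm
for n in("top","scene"):
    c=arm.read_camera(n);np.save(f"pics/{n}1.npy",c,allow_pickle=True);cv2.imwrite(f"pics/{n}1.png",c["color"][:,:,::-1])
E
```

```text
9.1 [0.5387 0.0514 0.1997] heading 1.2006 tilt [-1.e-04 -7.e-04 -1.e+00] dq 0.013 w 0.1700624678379182 F [-0.2  1.  -0.2]
```

View pics/w5.png

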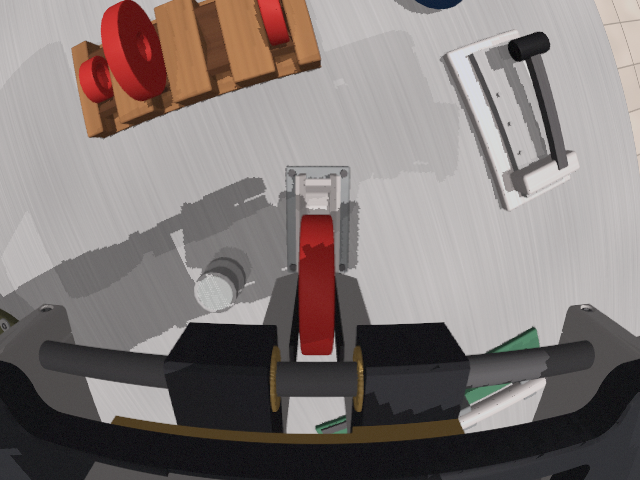

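View pics/scene1.png

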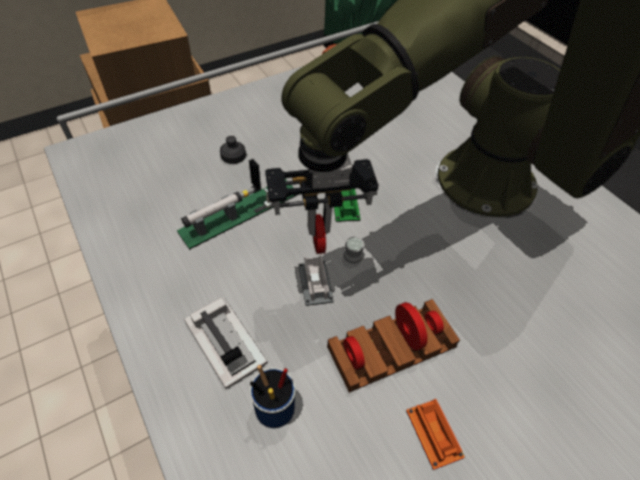

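w5 shows the held core in line with the cradle: core column 317, cradle base columns 286 to 350. I check the core's offset in the tool and re-measure the cradle.

```bash
python3 - <<'E'
from h import *
from scipy.optimize import least_squares
def circ(n,box):
    d=np.load(f"pics/{n}.npy",allow_pickle=True).item();c,o=d["c"],d["o"]
    m=redmask(c);b=np.zeros_like(m);b[box[1]:box[3],box[0]:box[2]]=1
    uv,P=cloud(c,m&b,o);M=heading(o);L=(P-o["tcp_pos"])@M
    f=least_squares(lambda a:np.hypot(L[:,0]-a[0],L[:,2]-a[1])-.0375,[0,.03],loss="soft_l1",f_scale=.001)
    print(n,"core centre in tool x,z",f.x.round(4),"rms",np.sqrt(np.mean(f.fun**2)).round(4),"tool y",np.percentile(L[:,1],[3,50,97]).round(4)); return f.x,o,M,c
circ("w4",(295,210,340,358)); f,o,M,c=circ("w5",(295,210,340,358))
ctr=o["tcp_pos"]+M@[f[0],0,f[1]];print("core centre world",ctr.round(4))
mm=np.zeros((480,640),bool);mm[155:275,278:360]=1;mm&=~redmask(c)
uv,P=cloud(c,mm,o);k=(P[:,2]>.005)&(P[:,2]<.06);Q=P[k]
L=(Q-o["tcp_pos"])@M
for lo,hi in((.005,.011),(.03,.045)):
    s=(Q[:,2]>lo)&(Q[:,2]<hi); q=L[s];print(lo,s.sum(),"tool x",np.percentile(q[:,0],[1,99]).round(4),"tool y",np.percentile(q[:,1],[1,99]).round(4),"z",np.median(Q[s,2]).round(4))
s=(Q[:,2]>.03);q=L[s]
for a,b in((-.02,.0),(0,.02)):
    for xa in np.arange(.03,.055,.008):
        t=q[(q[:,1]>a)&(q[:,1]<b)&(q[:,0]>xa)&(q[:,0]<xa+.008)]
        if len(t)>3: print(a,xa.round(3),len(t),t[:,1].mean().round(4),t[:,1].min().round(4),t[:,1].max().round(4))
for nm in("w2",):
    d=np.load("pics/w2.npy",allow_pickle=True).item();c2,o2=d["c"],d["o"]
    mm=np.zeros((480,640),bool);mm[212:312,300:378]=1
    uv,P=cloud(c2,mm,o2);k=(P[:,0]>.48)&(P[:,0]<.6)
    for lo,hi in((.005,.06),(.03,.05)):
        Q=P[k&(P[:,2]>lo)&(P[:,2]<hi)];L=(Q-o["tcp_pos"])@M;print("w2",lo,"tool x",np.percentile(L[:,0],[.5,99.5]).round(4),"y",np.percentile(L[:,1],[.5,99.5]).round(4))
T=np.load("pics/top0.npy",allow_pickle=True).item()
mm=np.zeros((480,640),bool);mm[222:268,275:335]=1;uv,P=cloud(T,mm)
Q=P[P[:,2]>.007]; print("top rect",cv2.minAreaRect((Q[:,:2]*1000).astype(np.float32)))
E
```

```text
w4 core centre in tool x,z [-0.0001  0.0304] rms 0.0009 tool y [-0.0074 -0.0002  0.0072]
w5 core centre in tool x,z [-0.0002  0.0303] rms 0.0006 tool y [-0.0071 -0.0001  0.0073]
core centre world [0.5386 0.0513 0.1694]
0.005 2373 tool x [-0.0504  0.0521] tool y [-0.0289  0.0308] z 0.0081
0.03 1613 tool x [-0.0394  0.0458] tool y [-0.0184  0.0202] z 0.037
-0.02 0.03 141 -0.0106 -0.0177 -0.0004
-0.02 0.038 157 -0.0105 -0.0185 -0.0004
-0.02 0.046 8 -0.0146 -0.0176 -0.0116
0 0.03 149 0.0115 0.0004 0.0194
0 0.038 159 0.0113 0.0004 0.02
0 0.046 7 0.0168 0.0142 0.0193
w2 0.005 tool x [-0.0497  0.052 ] y [-0.0292  0.0303]
w2 0.03 tool x [-0.0455  0.0459] y [-0.0187  0.0202]
top rect ((544.8110961914062, 44.89085006713867), (122.6280517578125, 142.6036834716797), 3.5824477672576904)
```

Request:
jog_arm(
  rows=[
    [0.5,0.8,8,0,0,0],
    [0,0,12,0,0,0],
    [0,0,12,0,0,0],
    [0,0,12,0,0,0],
    [0,0,12,0,0,0],
    [0,0,12,0,0,0],
    [0,0,10,0,0,0],
    [0,0,8,0,0,0],
    [0,0,4,0,0,0],
    [0,0,0,0,0,0],
  ],
)

```text
clock: 10.5
tcp_pos: [0.5398, 0.051, 0.11]
ee_rot: [-0.0, 0.825, 0.565, -0.0]
wrist_force: [0.7, 0.9, -0.7]
grip_width: 0.165
```

```bash
python3 snap.py w6
```

```text
10.5 [0.5398 0.051  0.11  ] heading 1.2 tilt [-1.e-04 -1.e-04 -1.e+00] dq 0.008 w 0.164865753429261 F [ 0.7  0.9 -0.7]
```

View pics/w6.png

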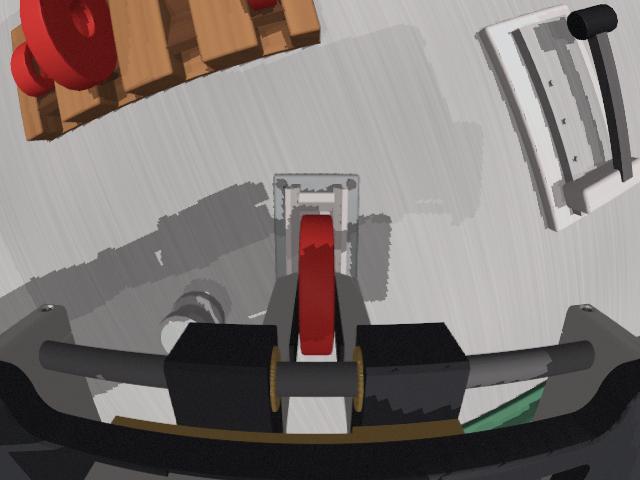

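The core (columns 300 to 335) is centred between the cheeks (287 to 347). I lower it slowly.

Request:
jog_arm(
  rows=[
    [0,0,4,0,0,0],
    [0,0,4,0,0,0],
    [0,0,4,0,0,0],
    [0,0,4,0,0,0],
    [0,0,4,0,0,0],
    [0,0,3,0,0,0],
    [0,0,3,0,0,0],
    [0,0,2,0,0,0],
    [0,0,1,0,0,0],
    [0,0,0,0,0,0],
  ],
)

```text
clock: 11.8
tcp_pos: [0.5398, 0.051, 0.0811]
ee_rot: [0.0, 0.825, 0.565, 0.0]
wrist_force: [-0.1, -0.6, 0.0]
grip_width: 0.17
```

```bash
python3 snap.py w7
```

```text
11.8 [0.5398 0.051  0.0811] heading 1.2 tilt [ 0.e+00  1.e-04 -1.e+00] dq 0.001 w 0.17023457233557074 F [-0.1 -0.6  0. ]
```

View pics/w7.png

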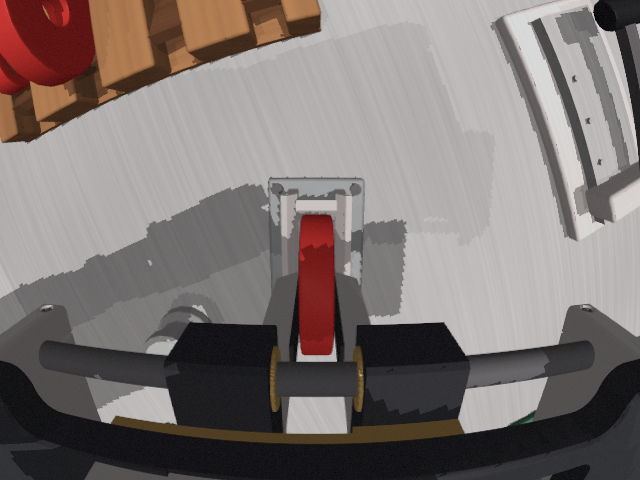

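No contact yet, with the core centre at about 0.0508. I lower it the last 2 mm in small steps.

Request:
jog_arm(
  rows=[
    [0,0,0.5,0,0,0],
    [0,0,0.5,0,0,0],
    [0,0,0.5,0,0,0],
    [0,0,0.5,0,0,0],
    [0,0,0.5,0,0,0],
    [0,0,0,0,0,0],
    [0,0,0,0,0,0],
    [0,0,0,0,0,0],
    [0,0,0,0,0,0],
    [0,0,0,0,0,0],
  ],
)

```text
clock: 13.1
tcp_pos: [0.5399, 0.0511, 0.0796]
ee_rot: [0.0, 0.825, 0.565, 0.0]
wrist_force: [-6.2, 0.0, 13.0]
grip_width: 0.168
```

The core is in contact at 13 N with its centre at 0.0493. I release it, then raise.

Request:
jog_arm(
  rows=[
    [0,0,0,0,0,0],
    [0,0,0,0,0,0],
    [0,0,0,0,0,0],
    [0,0,0,0,0,0],
    [0,0,0,0,0,0],
    [0,0,-5,0,0,0],
    [0,0,-12,0,0,0],
    [0,0,-16,0,0,0],
    [0,0,-16,0,0,0],
    [0,0,-16,0,0,0],
  ],
  hand=-0.3,
)

```text
clock: 14.35
tcp_pos: [0.5399, 0.0511, 0.1451]
ee_rot: [0.0, 0.825, 0.565, 0.0]
wrist_force: [0.3, 0.4, 0.3]
grip_width: 0.349
```

Request:
jog_arm(
  rows=[
    [-5,0,-20,0,0,0],
    [-10,0,-20,0,0,0],
    [-10,0,-20,0,0,0],
    [-10,0,-20,0,0,0],
    [-10,0,-20,0,0,0],
    [-5,0,-10,0,0,0],
    [0,0,0,0,0,0],
    [0,0,0,0,0,0],
    [0,0,0,0,0,0],
    [0,0,0,0,0,0],
  ],
)

```text
clock: 15.6
tcp_pos: [0.5216, 0.0046, 0.2532]
ee_rot: [-0.0, 0.825, 0.565, -0.0]
wrist_force: [-0.8, -0.2, 0.2]
grip_width: 0.352
```

```bash
python3 snap.py w8;  python3 - <<'E'
from h import *
from cell import arm
for n in("top","scene"):
    c=arm.read_camera(n);np.save(f"pics/{n}2.npy",c,allow_pickle=True);cv2.imwrite(f"pics/{n}2.png",c["color"][:,:,::-1])
d=np.load("pics/w8.npy",allow_pickle=True).item();c,o=d["c"],d["o"]
m=redmask(c).astype(np.uint8);k,l,s,ce=cv2.connectedComponentsWithStats(m)
for i in range(1,k):
    if s[i,4]>150:
        uv,P=cloud(c,l==i,o);zt=np.percentile(P[:,2],98);t=P[P[:,2]>zt-.004];print(s[i],zt.round(4),t.mean(0).round(4))
E
```

```text
15.6 [0.5216 0.0046 0.2532] heading 1.2002 tilt [-2.e-04 -6.e-04 -1.e+00] dq 0.003 w 0.35187822975778765 F [-0.8 -0.2  0.2]
[ 135    0   51   57 2096] 0.112 [0.4561 0.2457 0.1105]
[273   0  20  13 202] 0.065 [0.5665 0.2148 0.0629]
[109  22  29  41 871] 0.0624 [0.4002 0.2608 0.0607]
[ 308  130   18   76 1277] 0.0877 [0.5396 0.0511 0.086 ]
```

View pics/w8.png

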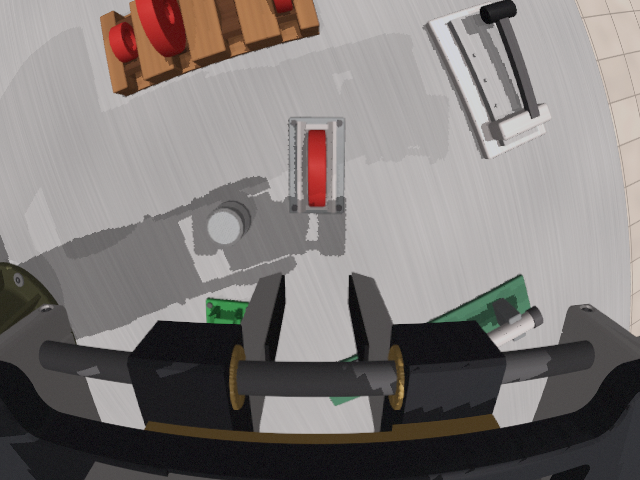

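w8 shows the core upright in the cradle at (317,168), its top at z = 0.0877 against 0.087 expected and centred at (0.5396, 0.0511). It is seated. On to the rod.

```bash
python3 - <<'E'
from h import *
from cell import arm
o=arm.get_obs();M=heading(o);h=np.arctan2(M[1,0],M[0,0])
plan(o["tcp_pos"],h,[.57,-.29,.27],1.645,8)
E
```

```text
[np.float64(-32.1), np.float64(19.0), np.float64(-2.1), 0, 0, np.float64(-0.0556)]
[np.float64(-33.1), np.float64(17.2), np.float64(-2.1), 0, 0, np.float64(-0.0556)]
[np.float64(-34.0), np.float64(15.3), np.float64(-2.1), 0, 0, np.float64(-0.0556)]
[np.float64(-34.8), np.float64(13.4), np.float64(-2.1), 0, 0, np.float64(-0.0556)]
[np.float64(-35.5), np.float64(11.4), np.float64(-2.1), 0, 0, np.float64(-0.0556)]
[np.float64(-36.1), np.float64(9.4), np.float64(-2.1), 0, 0, np.float64(-0.0556)]
[np.float64(-36.6), np.float64(7.4), np.float64(-2.1), 0, 0, np.float64(-0.0556)]
[np.float64(-36.9), np.float64(5.4), np.float64(-2.1), 0, 0, np.float64(-0.0556)]
```

Request:
jog_arm(
  rows=[
    [-32,19,-2,0,0,-0.0556],
    [-33,17,-2,0,0,-0.0556],
    [-34,15.5,-2,0,0,-0.0556],
    [-35,13.5,-2,0,0,-0.0556],
    [-35.5,11.5,-2,0,0,-0.0556],
    [-36,9.5,-2,0,0,-0.0556],
    [-36.5,7.5,-2,0,0,-0.0556],
    [-37,5.5,-2,0,0,-0.0556],
    [0,0,0,0,0,0],
    [0,0,0,0,0,0],
  ],
)

```text
clock: 17.0
tcp_pos: [0.5706, -0.2894, 0.2693]
ee_rot: [-0.0, 0.681, 0.733, 0.0]
wrist_force: [0.4, 0.4, 0.2]
grip_width: 0.352
```

```bash
python3 snap.py w9
```

```text
17.0 [ 0.5706 -0.2894  0.2693] heading 1.6443 tilt [ 5.e-04 -3.e-04 -1.e+00] dq 0.013 w 0.3515374063079071 F [0.4 0.4 0.2]
```

View pics/w9.png

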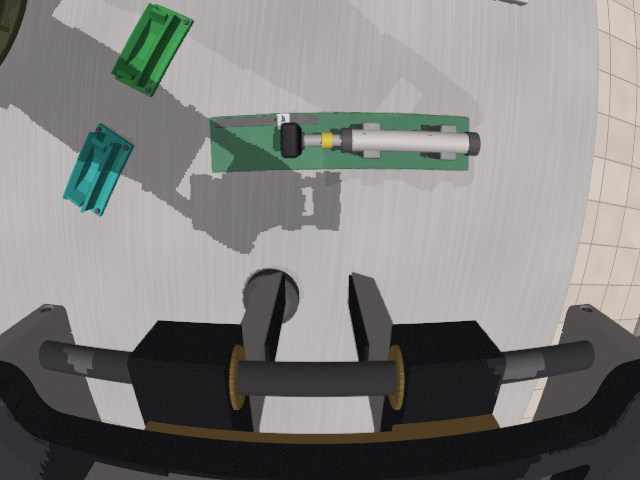

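w9 shows the whole gauge: grip top at (291,140), yellow ring at (327,140), and white pointer near (283,119).

```bash
python3 - <<'E'
from h import *
d=np.load("pics/w9.npy",allow_pickle=True).item();c,o=d["c"],d["o"]
cv2.imwrite("pics/w9z.png",cv2.resize(c["color"][100:180,205:355,::-1],None,fx=5,fy=5,interpolation=cv2.INTER_CUBIC))
h=hsv(c);box=np.zeros((480,640),bool);box[105:180,200:490]=1
g=(h[...,0]>60)&(h[...,0]<95)&(h[...,1]>80)&box
uv,P=cloud(c,box,o)
Q=P[(P[:,2]>.004)&(P[:,2]<.2)];print("base",cv2.minAreaRect((Q[:,:2]*1000).astype(np.float32)),Q[:,2].min())
b=box.copy();b[:,:355]=0;b[:,480:]=0
uv,P=cloud(c,b,o);t=P[P[:,2]>.060];cen=t[:,:2].mean(0);U=np.linalg.svd(t[:,:2]-cen)[2][0];print("tube",cen,np.arctan2(U[1],U[0]),t[:,2].max())
b=box.copy();b[:,:265]=0;b[:,315:]=0
uv,P=cloud(c,b,o);t=P[P[:,2]>.125];print("grip top",len(t),np.median(t[:,2]),cv2.minAreaRect((t[:,:2]*1000).astype(np.float32)))
y=(h[...,0]>20)&(h[...,0]<35)&(h[...,1]>120)&box
uv,P=cloud(c,y,o);print("ring",len(P),P.mean(0),P.min(0),P.max(0),"px",uv.mean(0))
w=(h[...,1]<40)&(h[...,2]>170)&box;w[:,:270]=0;w[:,300:]=0;w[130:]=0
uv,P=cloud(c,w,o)
print("px",[(tuple(a),p.round(4).tolist()) for a,p in zip(uv,P)][:60])
E
```

```text
base ((593.2427978515625, -210.3046417236328), (300.2318420410156, 65.05503845214844), 5.139493942260742) 0.004508180861560629
tube [ 0.66355776 -0.20398473] 0.08869649220783092 0.06835463648989604
grip top 646 0.1357314619332715 ((543.6123657226562, -215.0807647705078), (14.558551788330078, 27.523027420043945), 6.195781707763672)
ring 152 [ 0.57423143 -0.2120169   0.06076761] [ 0.56936957 -0.21932042  0.00805596] [ 0.57974975 -0.20230483  0.06488808] px [326.55263158 139.89473684]
px [((np.int64(270), np.int64(105)), [0.5094, -0.1758, 0.0021]), ((np.int64(271), np.int64(105)), [0.5102, -0.1754, -0.0006]), ((np.int64(272), np.int64(105)), [0.5113, -0.1754, -0.0011]), ((np.int64(273), np.int64(105)), [0.5126, -0.1755, 0.0005]), ((np.int64(274), np.int64(105)), [0.5137, -0.1754, 0.0001]), ((np.int64(275), np.int64(105)), [0.5146, -0.1751, -0.0018]), ((np.int64(276), np.int64(105)), [0.5161, -0.1753, 0.0008]), ((np.int64(277), np.int64(105)), [0.5172, -0.1753, 0.0007]), ((np.int64(278), np.int64(105)), [0.5182, -0.1751, -0.0]), ((np.int64(279), np.int64(105)), [0.5194, -0.1751, 0.0007])
[... 2356 characters left out ...]
.5296, -0.1756, -0.0007]), ((np.int64(289), np.int64(106)), [0.5308, -0.1757, 0.0006]), ((np.int64(290), np.int64(106)), [0.5318, -0.1755, -0.0003]), ((np.int64(291), np.int64(106)), [0.5329, -0.1754, -0.001]), ((np.int64(292), np.int64(106)), [0.5341, -0.1755, 0.0004]), ((np.int64(293), np.int64(106)), [0.5353, -0.1754, 0.0003]), ((np.int64(294), np.int64(106)), [0.5362, -0.1751, -0.0019]), ((np.int64(295), np.int64(106)), [0.5373, -0.175, -0.0022]), ((np.int64(296), np.int64(106)), [0.5387, -0.1753, 0.0015]), ((np.int64(297), np.int64(106)), [0.5398, -0.1753, 0.0017]), ((np.int64(298), np.int64(106)), [0.5408, -0.175, -0.0008]), ((np.int64(299), np.int64(106)), [0.5419, -0.1749, -0.0004])]
```

View pics/w9z.png

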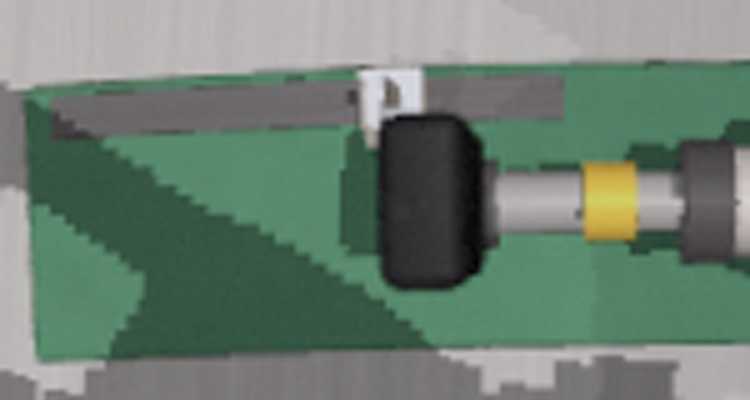

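Check against the text: the grip top is 0.1357 (text 0.136), the ring is 30.7 mm behind the grip (text 31), and the tube heading is 0.089. The pointer tip is hidden by the grip and should show once the rod is drawn out. I go over the grip.

Request:
jog_arm(
  rows=[
    [9.5,-2.6,12.4,0,0,-0.002],
    [9.5,-2.6,12.4,0,0,-0.002],
    [9.5,-2.6,12.4,0,0,-0.002],
    [9.5,-2.6,12.4,0,0,-0.002],
    [9.5,-2.6,12.4,0,0,-0.002],
    [9.5,-2.6,12.4,0,0,-0.002],
    [9.5,-2.6,12.4,0,0,-0.002],
    [9.8,-2.7,12.4,0,0,-0.002],
    [0,0,0,0,0,0],
    [0,0,0,0,0,0],
  ],
)

```text
clock: 18.3
tcp_pos: [0.5439, -0.2158, 0.1708]
ee_rot: [0.0, 0.675, 0.738, 0.0]
wrist_force: [0.1, -0.5, -1.7]
grip_width: 0.35
```

```bash
python3 snap.py w10
```

```text
18.3 [ 0.5439 -0.2158  0.1708] heading 1.6608 tilt [-4.e-04  6.e-04 -1.e+00] dq 0.006 w 0.34963507087836937 F [ 0.1 -0.5 -1.7]
```

View pics/w10.png

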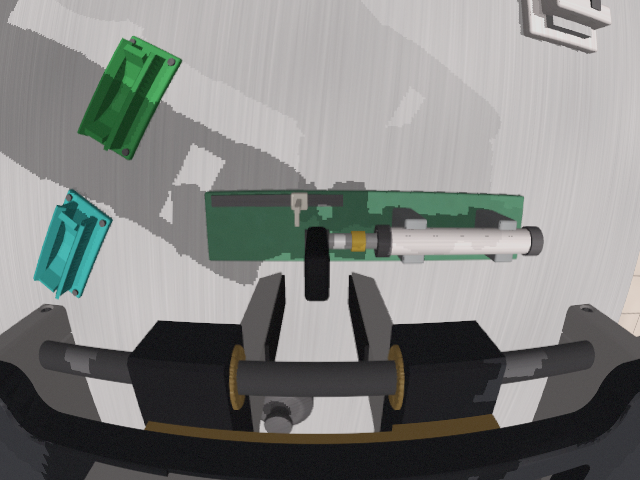

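Now the pointer's tip shows at about (297,225), the ring is at (358,241), and the grip at (317,263) is centred between the fingers. I measure the pull needed.

```bash
python3 - <<'E'
from h import *
d=np.load("pics/w10.npy",allow_pickle=True).item();c,o=d["c"],d["o"]
cv2.imwrite("pics/w10z.png",cv2.resize(c["color"][185:265,270:400,::-1],None,fx=6,fy=6,interpolation=cv2.INTER_CUBIC))
a=np.array([np.cos(.089),np.sin(.089)])
h=hsv(c)
b=np.zeros((480,640),bool);b[185:232,280:312]=1
uv,P=cloud(c,b,o);k=(P[:,2]>.035)&(P[:,2]<.08)
n=np.array([-a[1],a[0]])
for v in range(190,232,2):
    s=k&(uv[:,1]==v)
    if s.any(): print(v,uv[s,0].min(),uv[s,0].max(),"along",(P[s,:2]@a).min().round(4),(P[s,:2]@a).max().round(4),"perp",(P[s,:2]@n).mean().round(4),"z",np.median(P[s,2]).round(4))
y=(h[...,0]>18)&(h[...,0]<35)&(h[...,1]>120);y[:220]=0;y[262:]=0;y[:,:340]=0;y[:,380:]=0
uv,P=cloud(c,y,o);s=P[:,2]>.045;print("ring",s.sum(),"along",np.percentile(P[s,:2]@a,[1,50,99]).round(4),"perp",np.percentile(P[s,:2]@n,[1,99]).round(4),"z",np.percentile(P[s,2],[1,99]),"px",uv[s].min(0),uv[s].max(0))
T=np.array([.66355776,-.20398473]);print("axis perp",T@n)
E
```

```text
202 296 299 along 0.5064 0.5087 perp -0.2354 z 0.0389
204 295 299 along 0.5059 0.509 perp -0.236 z 0.0444
206 295 299 along 0.5065 0.5094 perp -0.2359 z 0.054
208 294 299 along 0.5059 0.5095 perp -0.2369 z 0.0573
210 294 299 along 0.5058 0.5094 perp -0.2384 z 0.0575
212 294 299 along 0.5058 0.5095 perp -0.2398 z 0.0575
214 295 298 along 0.5067 0.5088 perp -0.2412 z 0.0575
216 295 298 along 0.5066 0.5088 perp -0.2427 z 0.0577
218 295 298 along 0.5067 0.5088 perp -0.2442 z 0.058
220 295 298 along 0.5066 0.5088 perp -0.2456 z 0.0583
222 295 298 along 0.5066 0.5088 perp -0.2472 z 0.0578
224 295 298 along 0.5066 0.5088 perp -0.2486 z 0.0584
226 295 298 along 0.5065 0.5088 perp -0.2503 z 0.0577
228 308 311 along 0.5164 0.5186 perp -0.2488 z 0.0709
230 305 311 along 0.5139 0.5187 perp -0.2503 z 0.075
ring 286 along [0.5484 0.5531 0.5582] perp [-0.2694 -0.2544] z [0.05526725 0.06384339] px [351 231] [365 251]
axis perp -0.262156088508825
```

View pics/w10z.png

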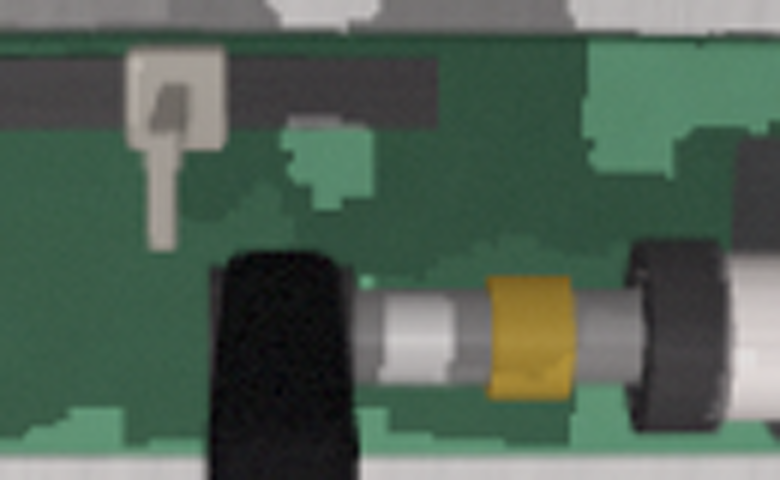

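The pull needed is about 45.5 mm (ring at 0.5533, pointer at 0.5077 along the axis). I descend and grip with 45 N.

Request:
jog_arm(
  rows=[
    [1,0,8,0,0,0],
    [0,0,10,0,0,0],
    [0,0,10,0,0,0],
    [0,0,10,0,0,0],
    [0,0,10,0,0,0],
    [0,0,10,0,0,0],
    [0,0,8,0,0,0],
    [0,0,4,0,0,0],
    [0,0,0,0,0,0],
    [0,0,0,0,0,0],
  ],
)

```text
clock: 19.6
tcp_pos: [0.5437, -0.2147, 0.1007]
ee_rot: [0.0, 0.675, 0.738, 0.0]
wrist_force: [0.0, -0.3, 0.6]
grip_width: 0.349
```

Request:
jog_arm(
  rows=[
    [0,0,0,0,0,0],
    [0,0,0,0,0,0],
    [0,0,0,0,0,0],
    [0,0,0,0,0,0],
    [0,0,0,0,0,0],
    [0,0,0,0,0,0],
    [0,0,0,0,0,0],
    [0,0,0,0,0,0],
    [0,0,0,0,0,0],
    [0,0,0,0,0,0],
  ],
  hand=-1,
  squeeze=45,
)

```text
clock: 20.85
tcp_pos: [0.5436, -0.2146, 0.1005]
ee_rot: [0.0, 0.675, 0.738, 0.0]
wrist_force: [3.6, 0.1, 2.6]
grip_width: 0.15
```

```bash
python3 snap.py w11
```

```text
20.85 [ 0.5436 -0.2146  0.1005] heading 1.6608 tilt [-1.e-04  2.e-04 -1.e+00] dq 0.003 w 0.15018277052144538 F [3.6 0.1 2.6]
```

View pics/w11.png

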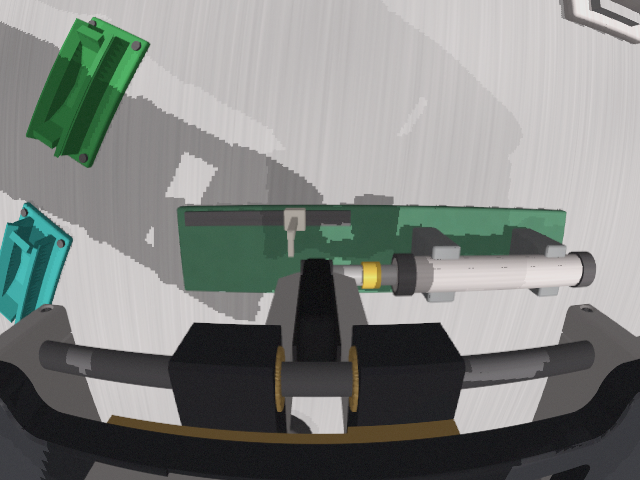

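The grip is held (14.1 mm opening). I draw the rod along −tool y, about 45 mm.

Request:
jog_arm(
  rows=[
    [0,-2,0,0,0,0],
    [0,-5,0,0,0,0],
    [0,-7,0,0,0,0],
    [0,-8,0,0,0,0],
    [0,-8,0,0,0,0],
    [0,-7,0,0,0,0],
    [0,-5,0,0,0,0],
    [0,-3,0,0,0,0],
    [0,0,0,0,0,0],
    [0,0,0,0,0,0],
  ],
)

```text
clock: 22.15
tcp_pos: [0.4986, -0.2187, 0.1005]
ee_rot: [0.0, 0.675, 0.738, 0.0]
wrist_force: [6.3, 1.6, 2.4]
grip_width: 0.145
```

```bash
python3 snap.py w12; cat > meas.py <<'E'
import sys
from h import *
d=np.load(f"pics/{sys.argv[1]}.npy",allow_pickle=True).item();c,o=d["c"],d["o"]
u0,v0,u1,v1=map(int,sys.argv[2:6])
cv2.imwrite(f"pics/{sys.argv[1]}z.png",cv2.resize(c["color"][v0:v1,u0:u1,::-1],None,fx=6,fy=6,interpolation=cv2.INTER_CUBIC))
a=np.array([np.cos(.089),np.sin(.089)]);n=np.array([-a[1],a[0]])
h=hsv(c);b=np.zeros((480,640),bool);b[v0:v1,u0:u1]=1
y=(h[...,0]>18)&(h[...,0]<35)&(h[...,1]>110)&b
uv,P=cloud(c,y,o);s=P[:,2]>.045;A=P[s,:2]@a
print("ring",s.sum(),"along",np.percentile(A,[1,50,99]).round(4),"mid",np.percentile(A,[1,99]).mean().round(4),"z",np.percentile(P[s,2],[1,99]).round(4),"px",uv[s].min(0),uv[s].max(0))
uv,P=cloud(c,b&~y,o);p=P[:,:2]@n
s=(P[:,2]>.054)&(P[:,2]<.062)&(p>-.2502)&(p<-.2405)
A=P[s,:2]@a;print("pointer",s.sum(),np.percentile(A,[2,98]).round(4),"mid",np.percentile(A,[2,98]).mean().round(4),"px",uv[s].min(0),uv[s].max(0))
E
```

```text
22.15 [ 0.4986 -0.2187  0.1005] heading 1.6607 tilt [-1.e-04  7.e-04 -1.e+00] dq 0.001 w 0.14531195211887846 F [6.3 1.6 2.4]
```

View pics/w12.png

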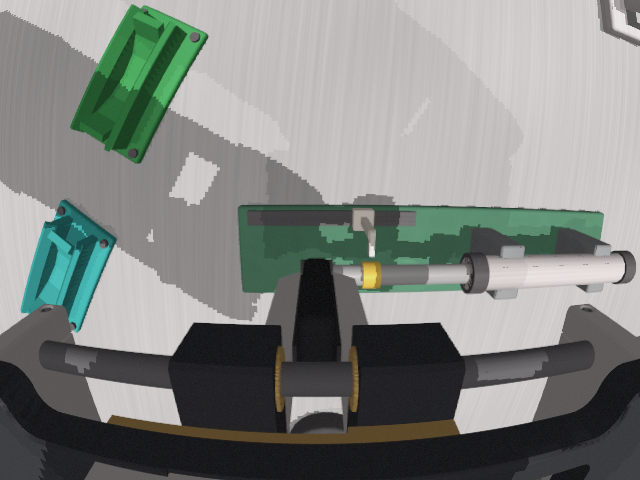

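```bash
python3 meas.py w12 340 200 440 300; python3 - <<'E'
from h import *
from cell import arm
a=np.array([np.cos(.089),np.sin(.089)])
for n in("top","scene"):
    c=arm.read_camera(n);np.save(f"pics/{n}3.npy",c,allow_pickle=True);cv2.imwrite(f"pics/{n}3.png",c["color"][:,:,::-1])
E
```

```text
ring 483 along [0.503  0.5077 0.5127] mid 0.5079 z [0.0547 0.0639] px [361 262] [380 288]
pointer 110 [0.506  0.5091] mid 0.5075 px [368 240] [374 256]
```

View pics/w12z.png

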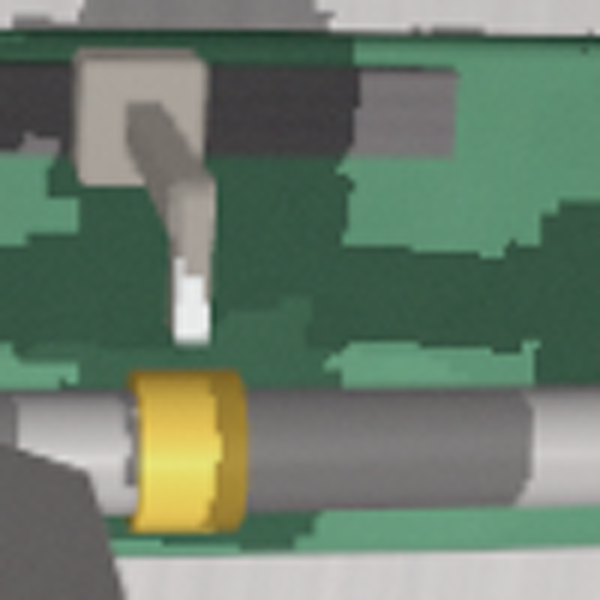

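View pics/scene3.png

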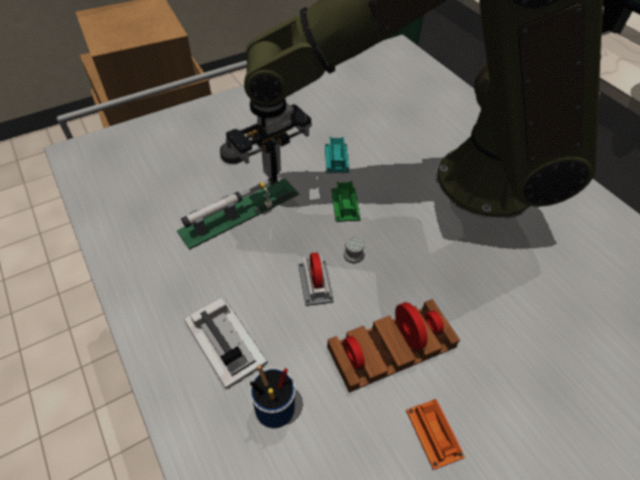

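The pointer's white tip lines up with the ring: ring middle at 0.5079 and pointer at 0.5075 along the axis. I trim by 0.4 mm and hold.

Request:
jog_arm(
  rows=[
    [0,-0.4,0,0,0,0],
    [0,0,0,0,0,0],
    [0,0,0,0,0,0],
    [0,0,0,0,0,0],
    [0,0,0,0,0,0],
    [0,0,0,0,0,0],
    [0,0,0,0,0,0],
    [0,0,0,0,0,0],
    [0,0,0,0,0,0],
    [0,0,0,0,0,0],
  ],
)

```text
clock: 23.55
tcp_pos: [0.4982, -0.2187, 0.1005]
ee_rot: [0.0, 0.675, 0.738, 0.0]
wrist_force: [7.1, 0.4, 2.7]
grip_width: 0.145
```

```bash
python3 snap.py w13; python3 meas.py w13 340 200 440 300; python3 - <<'E'
from h import *
from cell import arm
c=arm.read_camera("scene");cv2.imwrite("pics/scene4.png",c["color"][:,:,::-1])
m=redmask(c).astype(np.uint8);k,l,s,ce=cv2.connectedComponentsWithStats(m)
for i in range(1,k):
    if s[i,4]>60:
        uv,P=cloud(c,l==i);print(s[i],P.mean(0).round(3),P.max(0).round(3))
E
```

```text
23.55 [ 0.4982 -0.2187  0.1005] heading 1.6607 tilt [-2.e-04  8.e-04 -1.e+00] dq 0.002 w 0.14458986146923533 F [7.1 0.4 2.7]
ring 485 along [0.5026 0.5073 0.5124] mid 0.5075 z [0.0542 0.0638] px [361 262] [380 288]
pointer 118 [0.5059 0.5093] mid 0.5076 px [368 238] [375 256]
[311 253  11  32 263] [0.548 0.063 0.074] [0.561 0.088 0.091]
[400 303  27  43 421] [0.462 0.268 0.103] [0.472 0.301 0.116]
[426 311  17  21 259] [0.404 0.266 0.05 ] [0.413 0.286 0.066]
[402 322   9  13  88] [0.462 0.252 0.057] [0.468 0.268 0.081]
[344 337  20  30 360] [0.577 0.246 0.066] [0.585 0.271 0.081]
```

```bash
python3 -c "
from cell import arm
print(arm.job_done())"
```

```text
the job is handed in; nothing more can be done
None
```

The 75 mm core is seated in the aluminium cradle and released, and the arm is holding the tension rod out with the yellow ring level with the white pointer. I handed the job in at about 23.6 s of the 54 s allowed.

- **Core:** After release its top measured 87.7 mm above the cart (87 mm expected). It stood upright and centred at (0.540, 0.051), within about 1 mm of the measured cradle centre.
- **Rod:** I gripped it with 45 N and drew it out about 45.5 mm. In the last wrist picture the ring's middle was at 0.5075 m and the pointer at 0.5076 m along the tube axis, so they agree to about 0.1 mm. The calibration is only good to about 2 mm, but both were measured in the same view. The grip did not slip while it was held.
- **Other things:** The other three cores measured unchanged, and I touched nothing else. The largest contact force I read was about 14 N, when the core met the cradle.
- **Disagreement:** The scene camera reads heights about 4 mm too high, giving 91 mm for the seated core's top. It read the same core about 4 mm high in the stand, so I took this as the camera's bias. A crop of the early top-camera picture also gave a wrong rectangle for the cradle, so I used the wrist-camera measurements instead.

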